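Lock a sample tube in the specimen chest

ROBOT

A 6-joint arm with a two-finger parallel gripper is mounted at the origin on a cart in front of the work surface, level with it; the furniture and walls round the work are solid. World frame = base frame: x ahead of the robot, y to its left, z up, the work surface at z = 0. Lengths are in m, angles in rad, forces in N, time in s.
With the tool pointing down it reaches from about 0.275 to 0.825 m from the base axis. Payload 4.9 kg.
Tool frame: the origin (TCP) lies midway between the tips of the shut fingers; the grasp point (between the pads) lies 19 mm behind it (bot.grip_depth is the distance from the TCP to the grasp point, in m); y points along the fingers, x is the direction in which the jaws open and shut, and the axes are right-handed (so a half turn about y gives the same grasp; the last joint's range is limited). The gripper opens to 85 mm and grips with 20 to 120 N. Pads are 22 mm wide; open, the fingers measure 114 mm over their backs; the gripper's body (76 mm by 85 mm) begins 54 mm behind the grasp point. The pads swing forward as they close: fully open they stand 13 mm farther back than shut.
Start: joints at [1.163, 0.326, -0.193, 1.052, 0, 1.437], TCP at [0.149, 0.53, 0.231] pointing down, gripper open.
Joint ranges: [-2.65, 2.65], [-0.97, 1.79], [-1.3, 1.35], [-1.93, 2.1], [-1.47, 1.37], [-3.14, 3.14]. Speed limits (rad/s): [2.57, 2.57, 3.14, 3.14, 3.14, 3.14].

INTERFACE

Orientations are given as a unit quaternion [w, x, y, z].
In Python, from cell import bot gives the robot as it stands. Calls block until the motion is done:
- bot.move_pose(position, orientation): joint-space move of the TCP to a pose.
- bot.move_linear(position, speed=0.15, rotation=None, until_force=None): straight line of the TCP; rotation=None keeps the orientation; speed is the mean speed in m/s. With until_force (N) it stops when the force on the tool has changed by that much, and returns True; else False.
- bot.goto_joints(angles): joint-space move.
- bot.set_gripper(opening, grasp_force=None): opening from 0.0 (shut) to 1.0 (fully open); grasp_force is the grip in N (None keeps the last); returns when the fingers have stopped.
- bot.wait(seconds).
- bot.solve_ik(position, orientation): joint angles nearest the present ones, or None.
- bot.camera(name): name is "scene" or "top"; returns the picture (384x512x3 uint8, red, green, blue); there is no depth.
- bot.calibration(name): a dict with "mtx" (3x3 intrinsics, pixels), "extrinsics" (4x4, takes a point from world to camera coordinates). Camera axes: x right, y down, z forward; pixel columns grow to the right and rows downward; lengths in m; the calibration is good to about 2 mm. A picture is of the moment at which its call begins. calibration takes no time and is no camera call.
A pose or a line that the arm cannot do raises bot.PlanningError and nothing moves.
- bot.close_job(): hands the job in, once; it reports no verdict.
Trained networks look in the newest picture that a camera, given by its name, has taken for a name from the list of things; names that differ only in an ending like _2 or _b are one class to them, and where a whole thing is asked for, a point or a joint stands for the part that bears it (a point fixed in the world has none). Each returns a list of dicts, best first, with "confidence" (0 to 1); they miss things now and then, are a little off and sometimes report something else, mostly with a low value. They report only what shows in the picture. A call takes as long as a camera call. They do not tell look-alikes from the thing itself.
- bot.search_frame(camera, thing): "bbox" ([left, top, width, height] in pixels, round what is visible of it).
Readings, each from a call of its own:
- bot.read_clock(): time.
- bot.read_joint_positions(): joint angles.
- bot.read_joint_vel(): joint speeds.
- bot.read_joint_efforts(): joint torques, N m.
- bot.read_position(): TCP position.
- bot.read_tool_rot(): TCP orientation.
- bot.read_ft_force(): force on the tool from outside, world axes, zero at the start.
- bot.read_moment(): the same for the moment, N m.
- bot.read_gripper_width(): opening from 0.0 (shut) to 1.0 (fully open).
Only numpy, scipy, OpenCV 4.12 (cv2) and the standard library are available. Lean on these libraries where they do the work, as an engineer would, in place of code of your own. Each camera call takes 0.05 s, during which the arm holds its last target.

TASK

Lay the large sample tube with the orange cap in the white specimen chest and close the lid. Then swing the hasp over its staple until it lies flat, and push the locking pin through the staple's loop, fully home with its grip up against the hasp. Leave the beaker, the timer and the thin tube where they are.

Things in the scene. Friction and masses are not known exactly. Their poses are not given: they have to be found in the camera images.
- chest: White insulated specimen chest, 218 deep (x) x 240 wide (y) x 76 high (all sizes in mm), fixed; front faces -x. Origin: centre of its underside. Opening inside the rim: x -54 to +86, y -90 to +90; inner floor at z 20, rim at z 76. A flush lid closes it. Front rim (x -109 to -54) carries the staple. Nothing stands on the rim but the staple.
- chest_floor (a point): Centre of the chest's inner floor, at chest (16, 0, 20); the floor is flat, 140 (x) x 180 (y) mm.
- staple_loop (a point): Centre of the hole of the steel staple, at chest (-78, 0, 90), 14 mm above the rim; axes as the chest's. The staple is an arch of 6 mm round bar in the chest's x-z plane, its top 30 above the rim; the hole runs along chest y, 18 wide (x), and clear from 4 (hasp's top face) to 24 above the rim. The pin can enter from either side.
- lid (a joint): Lid, 138 long x 178 wide x 12 thick (mm), hinged along chest y at chest x 86, z 76 (back of the opening, level with the top face). 0 = shut, flush with the rim; grows as its front edge rises, 1.57 upright, max 1.9 (leans back). Starts 1.7 to 1.85. Friction hinge: stays where left, about 2 to 3 N at the edge moves it. Push it on its outer (top) face, beside the hasp.
- lid_edge (a point): Middle of the lid's front edge, on the outer face, 139 mm from the lid hinge. The hasp is mounted in the middle here (36 wide, standing up to 90 above it); 40 to 89 mm to either side the lid is bare.
- hasp (a joint): Steel hasp strap on the lid, 36 wide, 4 thick, reaching 86 mm from its hinge line, which runs along chest y and with the lid shut lies at chest x -48, z 81. 0 = flat on the front rim with the staple through its slot (slot 11 to 49 from the hinge); grows as its end rises, max 2.3, swung back over the lid. Starts 1.6 to 2.2. Stays where left; 1 N moves it. Leave it swung back until the lid is shut.
- hasp_end (a point): Point on the strap's outer face (top when closed), on its middle line, 66 mm from the hasp hinge line, between slot and end; the bent-up finger lip lies 75 to 86 out. Good place to press the strap down, clear of the staple (which spans 15 to 45 out).
- sample_tube: Large conical screw-cap sample tube lying on its side, orange cap, 115 mm long, cap 33 and body 28 in diameter, about 50 g. Origin: centre of its underside as it lies; its y axis runs along the tube, cap at -y (y -57 to -38), cone at +y (from 33).
- tube_mid (a point): Middle of the sample tube on its axis, 16.5 mm above what it lies on.
- locking_pin: Locking pin, 105 mm long, lying: round steel shaft 10 in diameter, 65 long, tapered tip, and a grey moulded grip 40 long, 24 wide, 18 thick. Origin on the axis at the grip's shoulder, 9 above what it lies on; x runs along the shaft to the tip, grip from x -40 to 0, its 24 mm sides face +-y. Home: lies level, grip on the rim, shoulder against the side of the hasp (18 from the loop centre). 110 g.
- pin_seat (a point): Point on the pin's axis, on the shaft 18 mm from the shoulder: it is at the staple loop (5 below the hole's centre) when the pin is home.
- pin_tip (a point): Tip of the pin's shaft, on the axis, 65 mm from the shoulder.
- beaker: Bystander: empty plastic beaker, 66 mm wide, 77 high, standing to the left at the back. Origin: centre of its underside.
- bench_timer: Bystander: small white bench timer, 66 x 66 x 20 mm, lying to the right at the back. Origin: centre of its underside.
- small_tube: Bystander: thin white sample tube with a blue cap, 118 mm long, 20 in diameter, lying to the right at the back. Origin: centre of its underside.
Not all that is in view belongs to the job. Of the things that look like the sample_tube, the largest one is meant.

How it is judged:
On the way, in this order (a step that is already met when the one before it is completed fails the run):
1. the sample tube lies on the chest's floor (horizontal distance between tube_mid and chest_floor below 0.08 m and z of tube_mid in the frame of chest_floor below 0.026 m and angle between sample_tube's own y axis and vertical between 1.4 and 1.74 rad), for 0.2 s.
2. the lid is shut with the tube inside (all of step 1 and value of joint lid below 0.04 rad), for 0.2 s.
3. the hasp lies flat over its staple, the lid shut (value of joint lid below 0.04 rad and value of joint hasp below 0.08 rad), for 0.2 s.
4. the locking pin is through the staple's loop and home (all of step 3 and distance between pin_seat and staple_loop below 0.011 m and angle between the x axis of locking_pin and the y axis of chest, either way round below 0.2 rad), for 0.2 s.
At the end, for the whole second after the job is handed in: The tube lies level inside on the chest's floor, the lid is shut (within 0.04 rad), the hasp lies flat (within 0.08 rad), the pin is through the loop along it (within 0.2 rad), its grip within about 7 mm of the hasp; all released and at rest, bystanders not moved 30 mm (all of step 1 and all of step 4 and linear speed of each of locking_pin, sample_tube below 0.02 m/s); the robot touches nothing.
It fails at once if the beaker is moved by more than 30 mm (distance of beaker from where it was at the start of the episode above 0.03 m).
It fails at once if the timer is moved by more than 30 mm (distance of bench_timer from where it was at the start of the episode above 0.03 m).
It fails at once if the thin tube is moved by more than 30 mm (distance of small_tube from where it was at the start of the episode above 0.03 m).
It also fails if it takes over 72 s, if anything falls off the work surface, if the arm or the gripper's body presses on something with over 40 N, if the wrist force passes 120 N, or if a joint passes its speed limit or range.

## Working session

There is one attempt and no reset: what is moved stays moved. The work goes in short steps, each a Python script; the robot and the scene stay as the last script left them, time stands still between calls to the robot, and variables do not carry over. Pictures are saved under pics/ and viewed, and the job is handed in when it is done.

```bash
ls; mkdir -p pics; python3 - <<'E'
from cell import bot
import cv2
for n in("scene","top"):
    im=bot.camera(n); cv2.imwrite(f"pics/{n}0.png",cv2.cvtColor(im,cv2.COLOR_RGB2BGR))
    c=bot.calibration(n); print(n,c["mtx"].round(1).tolist(),c["extrinsics"].round(4).tolist())
    for t in("chest","sample_tube","locking_pin","beaker","bench_timer","small_tube","lid","hasp"):
        print(t,[(d["bbox"],round(d["confidence"],2)) for d in bot.search_frame(n,t)][:3])
print(bot.read_clock(),bot.read_tool_rot())
E
```

```text
pics
scene [[497.5, 0.0, 255.7], [0.0, 497.5, 185.3], [0.0, 0.0, 1.0]] [[0.8612, -0.5081, -0.0153, -0.4502], [-0.3964, -0.6525, -0.6458, 0.2718], [0.3181, 0.5622, -0.7634, 1.5486], [0.0, 0.0, 0.0, 1.0]]
chest [([212.0, 111.5, 93.3, 109.6], 0.87), ([258.7, 112.5, 41.7, 58.2], 0.68)]
sample_tube [([211.9, 112.3, 91.0, 105.8], 0.47), ([220.7, 238.5, 27.1, 11.8], 0.45)]
locking_pin [([263.7, 266.1, 31.3, 17.4], 0.68)]
beaker [([239.4, 108.6, 9.3, 21.5], 0.77)]
bench_timer [([334.1, 236.5, 21.5, 15.6], 0.72)]
small_tube [([337.9, 271.2, 38.6, 5.9], 0.76)]
lid [([256.9, 111.2, 44.8, 59.2], 0.71), ([212.2, 111.8, 92.8, 107.0], 0.55)]
hasp [([282.1, 124.7, 10.5, 4.2], 0.54)]
top [[488.0, 0.0, 263.4], [0.0, 488.0, 190.1], [0.0, 0.0, 1.0]] [[0.0067, -0.9998, 0.0167, 0.0009], [-0.9942, -0.0085, -0.1069, 0.5471], [0.107, -0.0159, -0.9941, 1.53], [0.0, 0.0, 0.0, 1.0]]
chest [([199.5, 116.5, 86.2, 105.7], 0.58)]
sample_tube [([144.3, 183.3, 15.7, 35.0], 0.81), ([291.2, 228.8, 16.6, 30.0], 0.56), ([128.8, 237.3, 16.6, 20.1], 0.5)]
locking_pin [([333.8, 219.8, 27.5, 14.4], 0.44)]
beaker []
bench_timer [([344.0, 140.5, 24.5, 23.4], 0.79), ([196.3, 116.1, 88.0, 105.4], 0.68), ([372.0, 146.8, 25.4, 30.7], 0.35)]
small_tube [([375.5, 147.7, 20.4, 29.0], 0.6)]
lid [([200.4, 119.3, 63.4, 44.0], 0.77)]
hasp [([227.2, 116.2, 10.9, 13.3], 0.7)]
0.9 [ 0.56357654 -0.56353431 -0.42710455  0.42707409]
```

```bash
python3 - <<'E'
import cv2
a=cv2.imread("pics/top0.png");cv2.imwrite("pics/top0c.png",cv2.resize(a[90:290,110:410],None,fx=2.66,fy=2.66,interpolation=cv2.INTER_CUBIC))
a=cv2.imread("pics/scene0.png");cv2.imwrite("pics/scene0c.png",cv2.resize(a[90:310,150:400],None,fx=2.7,fy=2.7,interpolation=cv2.INTER_CUBIC))
E
```

```text
(no output)
```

View pics/top0c.png

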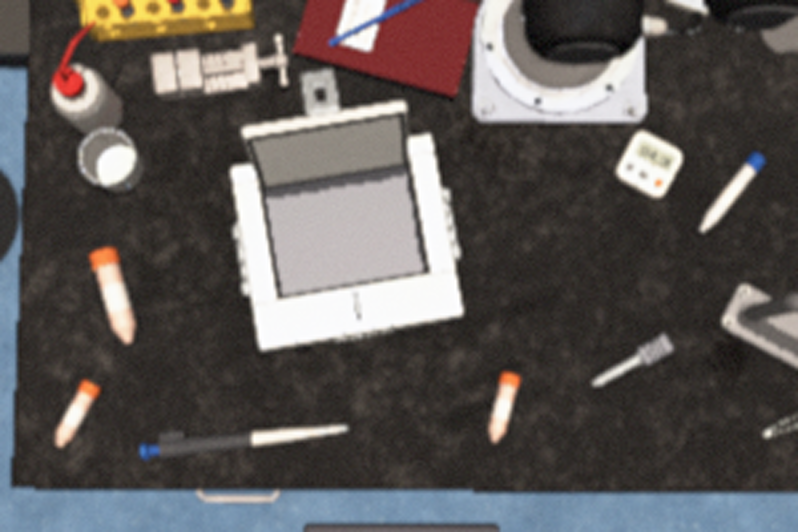

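View pics/scene0c.png

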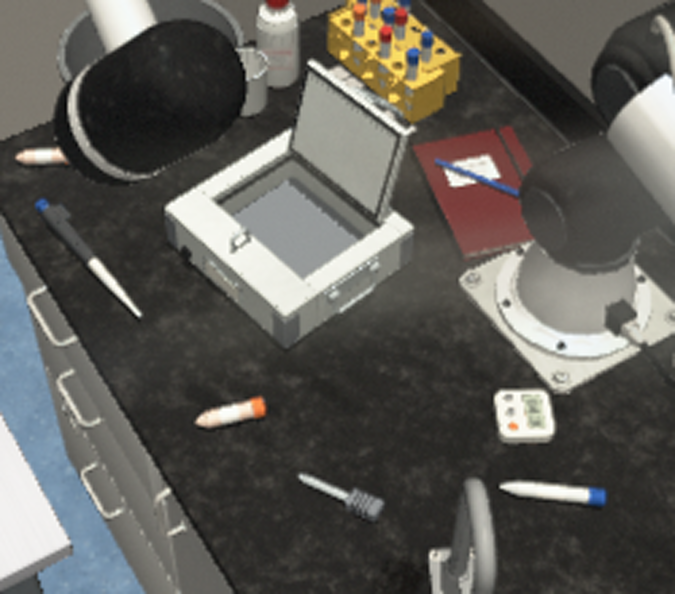

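View pics/top0.png

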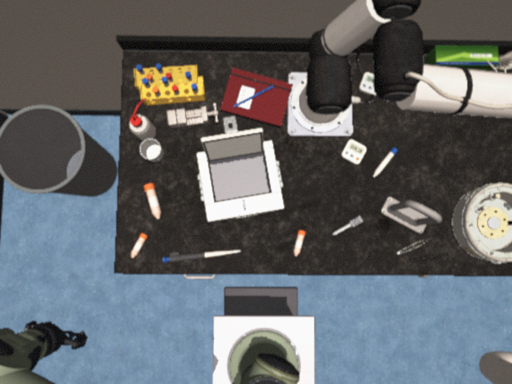

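```bash
cat > h.py <<'E'
from cell import bot
import numpy as np, cv2
from scipy.spatial.transform import Rotation as R
def save(n,name,box=None,f=1):
    im=bot.camera(n); a=cv2.cvtColor(im,cv2.COLOR_RGB2BGR)
    cv2.imwrite(f"pics/{name}_full.png",a)
    if box: x0,y0,x1,y1=box; a=cv2.resize(a[y0:y1,x0:x1],None,fx=f,fy=f,interpolation=cv2.INTER_CUBIC)
    cv2.imwrite(f"pics/{name}.png",a)
def proj(n,P):
    c=bot.calibration(n); E=np.array(c["extrinsics"]);P=np.atleast_2d(P)
    q=(E[:3,:3]@P.T).T+E[:3,3]; q=q@np.array(c["mtx"]).T
    return q[:,:2]/q[:,2:]
def unproj(n,uv,z):
    c=bot.calibration(n); E=np.array(c["extrinsics"]);K=np.array(c["mtx"])
    uv=np.atleast_2d(uv); d=np.linalg.inv(K)@np.c_[uv,np.ones(len(uv))].T
    d=E[:3,:3].T@d; o=-E[:3,:3].T@E[:3,3]
    return (o[:,None]+d*((z-o[2])/d[2])).T
def q_down(jaw):
    """tool y down, jaw axis x along horizontal angle jaw"""
    y=np.array([0,0,-1.]);x=np.array([np.cos(jaw),np.sin(jaw),0]);z=np.cross(x,y)
    q=R.from_matrix(np.c_[x,y,z]).as_quat(); return np.array([q[3],*q[:3]])
E
python3 - <<'E'
import cv2
def g(src,out,x0,y0,x1,y1,f,st=10):
    a=cv2.imread(src)[y0:y1,x0:x1];a=cv2.resize(a,None,fx=f,fy=f,interpolation=cv2.INTER_NEAREST)
    for x in range((x0//st+1)*st,x1,st):
        cv2.line(a,(int((x-x0)*f),0),(int((x-x0)*f),6),(0,0,255),1);cv2.putText(a,str(x),(int((x-x0)*f)-10,18),0,.4,(0,0,255))
    for y in range((y0//st+1)*st,y1,st):
        cv2.line(a,(0,int((y-y0)*f)),(6,int((y-y0)*f)),(0,0,255),1);cv2.putText(a,str(y),(8,int((y-y0)*f)+4),0,.4,(0,0,255))
    cv2.imwrite(out,a)
g("pics/top0.png","pics/tA.png",190,110,295,225,5)
g("pics/scene0.png","pics/sA.png",205,105,310,225,5)
E
```

```text
(no output)
```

View pics/tA.png

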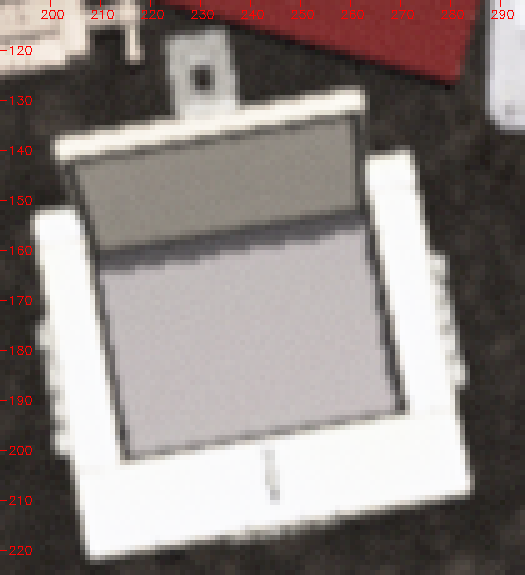

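View pics/sA.png

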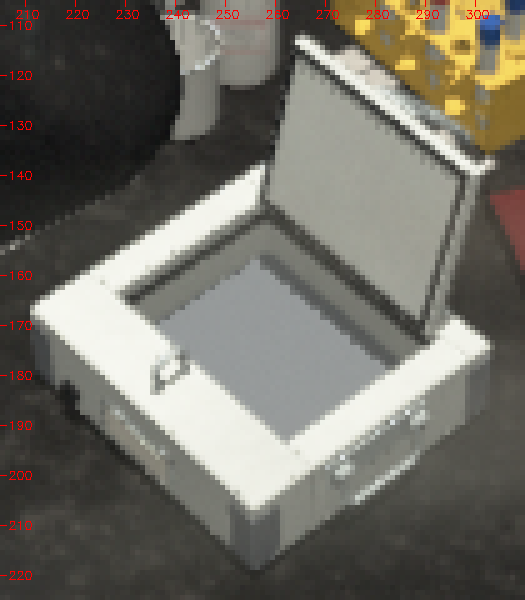

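```bash
cat > fit.py <<'E'
from h import *
from scipy.ndimage import map_coordinates
from scipy.optimize import least_squares
def T(p,P):
    c,s=np.cos(p[2]),np.sin(p[2]);P=np.array(P,float)
    return np.c_[p[0]+c*P[:,0]-s*P[:,1],p[1]+s*P[:,0]+c*P[:,1],P[:,2]]
z=.076
edges={"front":((-.109,-.105,z),(-.109,.105,z)),"left":((-.09,.12,z),(.09,.12,z)),"right":((-.09,-.12,z),(.09,-.12,z)),
"ofront":((-.054,-.08,z),(-.054,.08,z)),"oleft":((-.045,.09,z),(.03,.09,z)),"oright":((-.045,-.09,z),(.03,-.09,z))}
def meas(n,g,p0,names,rng=4):
    """signed pixel offsets of the strongest gradient from the model edge along normal"""
    out=[]
    for e in names:
        A,B=map(np.array,edges[e])
        t=np.linspace(0,1,30)[:,None]; P=A*(1-t)+B*t
        uv=proj(n,T(p0,P)); d=uv[-1]-uv[0]; d/=np.linalg.norm(d); nn=np.array([-d[1],d[0]])
        s=np.arange(-rng,rng+.01,.1)
        q=uv[:,None]+s[None,:,None]*nn
        v=map_coordinates(g,[q[...,1].ravel(),q[...,0].ravel()],order=1).reshape(len(uv),-1)
        v=np.median(v,0) if False else v
        gr=np.abs(np.gradient(v,axis=1))
        k=np.ones(10)/10; gr=np.apply_along_axis(lambda r:np.convolve(r,k,"same"),1,gr)
        gr[:,:8]=0;gr[:,-8:]=0
        off=s[gr.argmax(1)]
        m=np.median(off); ok=abs(off-m)<1
        out.append((e,P[ok],uv[ok]+off[ok,None]*nn,nn,m,ok.sum()))
    return out
def fit(n,img,p0,names,it=4,rng=4):
    g=img.astype(float).mean(2); g=np.minimum(g,255)
    p=np.array(p0,float)
    for i in range(it):
        M=meas(n,g,p,names,rng if i<2 else 2.5)
        def r(x): return np.concatenate([((proj(n,T(x,P))-uv)@nn) for _,P,uv,nn,_,_ in M])
        p=least_squares(r,p,loss="soft_l1",f_scale=.3).x
    return p,M,r
if __name__=="__main__":
    t=cv2.imread("pics/top0.png");s=cv2.imread("pics/scene0.png")
    uv=unproj("top",[[207,221],[283.5,208],[271.5,140],[196.5,152]],.076);print(uv.round(4))
    print(unproj("scene",[[211.5,167],[256,206],[303,175]],.076).round(4))
    f=uv[:2].mean(0);yaw=np.arctan2(*(uv[0]-uv[1])[[1,0]])-np.pi/2
    p0=[f[0]+.109*np.cos(yaw),f[1]+.109*np.sin(yaw),yaw];print(p0)
    for n,im,nm in (("top",t,["front","left","right","ofront","oleft","oright"]),("scene",s,["front","left","right","ofront","oleft"])):
        p,M,r=fit(n,im,p0,nm)
        print(n,p.round(4),"rms",np.sqrt((r(p)**2).mean()).round(3))
        for m in M: print("  ",m[0],round(m[4],2),m[5], ((proj(n,T(p,m[1]))-m[2])@m[3]).mean().round(2))
E
python3 fit.py
```

```text
[[ 0.445   0.1785  0.076 ]
 [ 0.4869 -0.0566  0.076 ]
 [ 0.7001 -0.0185  0.076 ]
 [ 0.6597  0.2152  0.076 ]]
[[ 0.4453  0.168   0.076 ]
 [ 0.4903 -0.0595  0.076 ]
 [ 0.6953 -0.0275  0.076 ]]
[np.float64(0.573274702077652), np.float64(0.08003828944551802), np.float64(0.17625904549975524)]
top [0.5724 0.0796 0.1809] rms 0.25
   front 0.0 28 -0.01
   left -0.35 17 0.05
   right 0.3 18 -0.05
   ofront 0.0 30 0.02
   oleft 0.1 30 -0.04
   oright -0.1 30 0.06
scene [0.5713 0.0759 0.1779] rms 0.224
   front 0.2 30 -0.16
   left 0.1 30 -0.11
   right -0.2 27 0.22
   ofront -0.2 27 0.19
   oleft 0.1 30 -0.1
```

```bash
cat > gr.py <<'E'
import cv2
def g(src,out,x0,y0,x1,y1,f,st=5):
    a=cv2.imread(src)[y0:y1,x0:x1];a=cv2.resize(a,None,fx=f,fy=f,interpolation=cv2.INTER_NEAREST)
    for x in range((x0//st+1)*st,x1,st):
        cv2.line(a,(int((x-x0+.5)*f),0),(int((x-x0+.5)*f),6),(0,0,255),1);cv2.putText(a,str(x),(int((x-x0+.5)*f)-10,18),0,.4,(0,255,255))
    for y in range((y0//st+1)*st,y1,st):
        cv2.line(a,(0,int((y-y0+.5)*f)),(6,int((y-y0+.5)*f)),(0,0,255),1);cv2.putText(a,str(y),(8,int((y-y0+.5)*f)+4),0,.4,(0,255,255))
    return a
E
python3 - <<'E'
from gr import *
import numpy as np
a=g("pics/top0.png","",135,175,170,225,10)
b=g("pics/top0.png","",325,205,370,240,9)
c=g("pics/scene0.png","",255,255,300,290,9)
W=np.zeros((650,770,3),np.uint8);W[:500,:350]=a;W[:315,355:760]=b;W[320:635,355:760]=c
cv2.imwrite("pics/objs.png",W[:600] if 0 else cv2.resize(W,(710,600)))
E
```

```text
(no output)
```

View pics/objs.png

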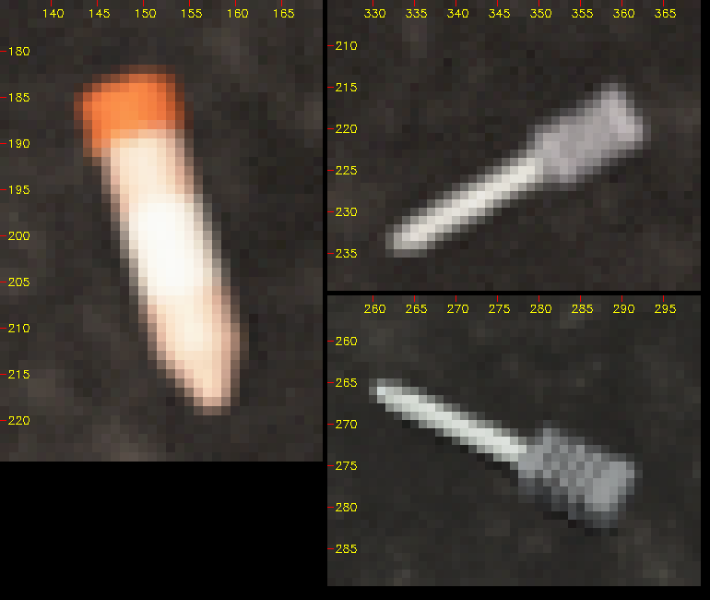

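```bash
python3 - <<'E'
from h import *
def ax(n,src,box,thr,z):
    a=cv2.imread(src).astype(float).mean(2);x0,y0,x1,y1=box
    w=np.clip((a[y0:y1,x0:x1]-thr)/40,0,1)
    m=cv2.connectedComponents((w>.3).astype(np.uint8))[1]
    best=np.argmax(np.bincount(m.ravel())[1:])+1
    yy,xx=np.where(m==best);P=unproj(n,np.c_[xx+x0,yy+y0],z)[:,:2]
    c,(vx,vy)=None,(0,0)
    c=P.mean(0);u,s,v=np.linalg.svd(P-c);d=v[0]
    t=(P-c)@d; 
    # width-midline fit in slices
    bins=np.linspace(t.min(),t.max(),9);mid=[]
    for i in range(8):
        k=(t>=bins[i])&(t<=bins[i+1]);r=(P-c)[k]@v[1];mid.append((round((r.max()+r.min())/2*1e3,1),round(np.ptp(r)*1e3,1)))
    print(n,"c",c.round(4),"ang",np.degrees(np.arctan2(d[1],d[0])).round(2),"t",t.min().round(4),t.max().round(4),mid)
    print("  ends",(c+t.min()*d).round(4),(c+t.max()*d).round(4))
ax("top","pics/top0.png",(138,178,168,222),70,.0165)
ax("top","pics/top0.png",(325,208,370,240),75,.009)
ax("scene","pics/scene0.png",(255,258,298,288),75,.009)
E
```

```text
top c [0.5141 0.3601] ang -161.93 t -0.0572 0.0644 [(np.float64(-0.5), np.float64(31.1)), (np.float64(0.7), np.float64(34.1)), (np.float64(-0.3), np.float64(31.0)), (np.float64(-0.3), np.float64(32.2)), (np.float64(-0.4), np.float64(32.8)), (np.float64(-0.3), np.float64(31.8)), (np.float64(0.3), np.float64(30.0)), (np.float64(-0.2), np.float64(20.0))]
  ends [0.5685 0.3779] [0.4529 0.3401]
top c [ 0.4389 -0.2717] ang 119.04 t -0.0468 0.0625 [(np.float64(0.0), np.float64(24.2)), (np.float64(0.2), np.float64(22.7)), (np.float64(-0.5), np.float64(23.0)), (np.float64(-0.2), np.float64(15.5)), (np.float64(-0.2), np.float64(11.8)), (np.float64(-0.0), np.float64(13.3)), (np.float64(0.6), np.float64(12.7)), (np.float64(-0.3), np.float64(11.4))]
  ends [ 0.4616 -0.3126] [ 0.4085 -0.217 ]
scene c [ 0.4403 -0.2723] ang -56.21 t -0.0591 0.0431 [(np.float64(-0.7), np.float64(11.0)), (np.float64(0.1), np.float64(11.6)), (np.float64(-0.3), np.float64(11.0)), (np.float64(0.9), np.float64(10.9)), (np.float64(1.8), np.float64(11.5)), (np.float64(-1.2), np.float64(21.2)), (np.float64(0.2), np.float64(21.7)), (np.float64(0.5), np.float64(22.4))]
  ends [ 0.4074 -0.2232] [ 0.4643 -0.3081]
```

```bash
cat >> h.py <<'E'
CH=np.array([.572,.078,.180])
def chw(x,y,z):
    c,s=np.cos(CH[2]),np.sin(CH[2]); return np.array([CH[0]+c*x-s*y,CH[1]+s*x+c*y,z])
def best_jaw(pos,jaw):
    j0=np.array(bot.read_joint_positions());r=[]
    for a in(jaw,jaw+np.pi):
        j=bot.solve_ik(list(pos),list(q_down(a)))
        if j is not None: r.append((np.abs(np.array(j)-j0).max(),a,np.round(j,2)))
    r.sort(key=lambda t:t[0]); return r
E
python3 - <<'E'
from h import *
q=bot.read_tool_rot();print(R.from_quat([*q[1:],q[0]]).as_matrix().round(2).tolist())
for nm,p,j in (("tube",(.511,.359,.12),np.radians(108)),("place",chw(.016,0,.2),CH[2]),("lid",chw(.15,.065,.25),CH[2]),("pin",(.4525,-.2928,.1),np.radians(121-90)),("ins",chw(-.078,-.115,.12),CH[2]),("hasp",chw(.025,0,.13),CH[2]+np.pi/2)):
    print(nm,np.round(p,3),best_jaw(p,j))
print(proj("top",[chw(-.078,0,.106),chw(-.078,0,.076)]).round(1),proj("scene",[chw(-.078,0,.106),chw(-.087,0,.076),chw(-.069,0,.076)]).round(1))
E
```

```text
[[0.27, -0.0, -0.96], [0.96, 0.0, 0.27], [0.0, -1.0, 0.0]]
tube [0.511 0.359 0.12 ] [(np.float64(1.2564204559881063), np.float64(1.8849555921538759), array([ 0.49,  0.55, -0.14,  0.88,  0.  ,  0.18])), (np.float64(4.398013109577899), np.float64(5.026548245743669), array([ 0.49,  0.55, -0.14,  0.88,  0.  , -2.96]))]
place [0.588 0.081 0.2  ] [(np.float64(1.150427628636942), np.float64(0.18), array([ 0.01,  0.43, -0.12,  1.02,  0.  ,  1.4 ])), (np.float64(3.175010481438498), np.float64(3.3215926535897933), array([ 0.01,  0.43, -0.12,  1.02,  0.  , -1.74]))]
lid [0.708 0.169 0.25 ] [(np.float64(1.0300055082729302), np.float64(0.18), array([0.13, 0.67, 0.42, 1.32, 0.  , 1.52])), (np.float64(3.054588361074486), np.float64(3.3215926535897933), array([ 0.13,  0.67,  0.42,  1.32,  0.  , -1.62]))]
pin [ 0.452 -0.293  0.1  ] [(np.float64(1.8740763393053916), np.float64(0.5410520681182421), array([-0.71,  0.43, -0.4 ,  0.74,  0.  ,  0.32])), (np.float64(4.259711260225189), np.float64(3.6826447217080354), array([-0.71,  0.43, -0.4 ,  0.74,  0.  , -2.82]))]
ins [ 0.516 -0.049  0.12 ] [(np.float64(1.400204031870022), np.float64(0.18), array([-0.24,  0.37, -0.44,  0.76,  0.  ,  1.15])), (np.float64(3.424786884671578), np.float64(3.3215926535897933), array([-0.24,  0.37, -0.44,  0.76,  0.  , -1.99]))]
hasp [0.597 0.082 0.13 ] [(np.float64(1.5398912761321841), np.float64(4.892388980384689), array([ 0.01,  0.5 , -0.19,  0.87,  0.  ,  2.98])), (np.float64(1.6017013774576094), np.float64(1.7507963267948965), array([ 0.01,  0.5 , -0.19,  0.87,  0.  , -0.17]))]
[[244.2 204.2]
 [244.4 205. ]] [[238.3 174.9]
 [236.6 182.1]
 [240.7 179.4]]
```

```bash
python3 - <<'E'
from h import *
q=q_down(np.radians(108))
bot.move_pose([.511,.359,.12],list(q))
bot.move_linear([.511,.359,.003],speed=.12,until_force=15)
print(bot.read_position().round(4),bot.read_ft_force().round(1))
bot.set_gripper(0.0,grasp_force=40)
print("w",bot.read_gripper_width())
bot.move_linear([.511,.359,.20],speed=.2)
print("w",bot.read_gripper_width(),bot.read_ft_force().round(2),bot.read_clock())
save("top","t1",(110,90,310,240),4)
save("scene","s1",(150,60,350,210),4)
E
```

```text
[0.5116 0.3594 0.0038] [ 0.1  0.4 -0.4]
w 0.31394421772752895
w 0.3123110493966837 [-0.09  1.24 -0.92] 5.2583
```

View pics/t1.png

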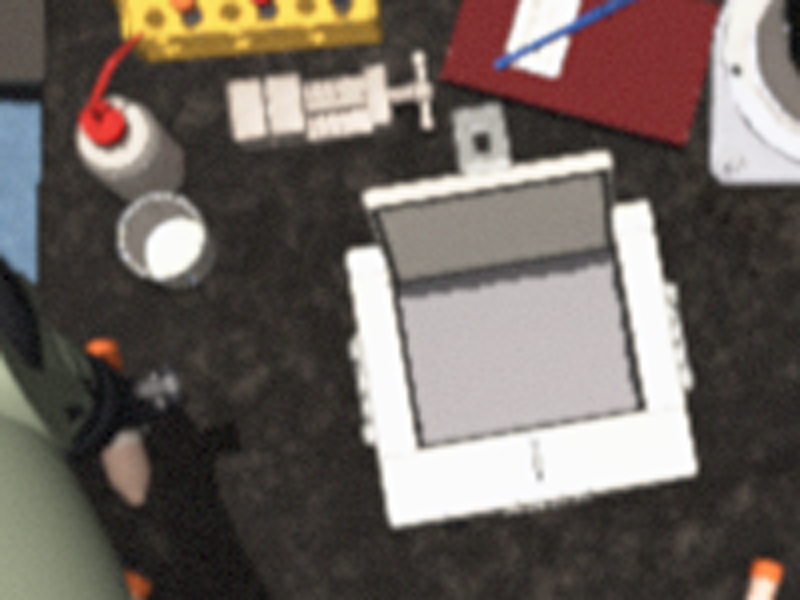

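View pics/s1.png

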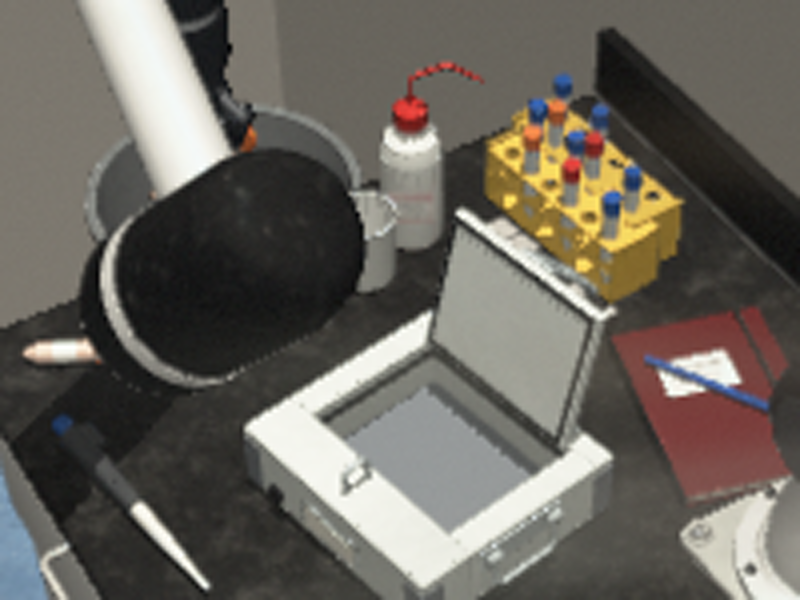

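```bash
python3 - <<'E'
from h import *
q=q_down(CH[2])
bot.move_pose(list(chw(.008,0,.17)),list(q))
print(bot.read_clock())
p=chw(.008,0,.025)
print(bot.move_linear(list(p),speed=.12,until_force=6))
print(bot.read_position().round(4),bot.read_ft_force().round(1))
bot.set_gripper(0.62)
bot.move_linear(list(chw(.008,0,.28)),speed=.25)
print(bot.read_gripper_width(),bot.read_clock())
# behind lid
bot.set_gripper(0.0)
bot.move_pose(list(chw(.06,.065,.32)),list(q_down(CH[2]+np.pi/2-np.pi)))
save("top","t2",(170,90,320,240),4)
save("scene","s2",(190,60,340,220),4)
print(bot.read_joint_positions().round(2),bot.read_clock())
E
```

```text
6.4833
False
[0.5806 0.0795 0.0258] [ 0.4  0.5 -1.1]
0.6217590325980239 9.3833
[ 0.13  0.46  0.24  1.35 -0.    3.09] 11.525
```

View pics/t2.png

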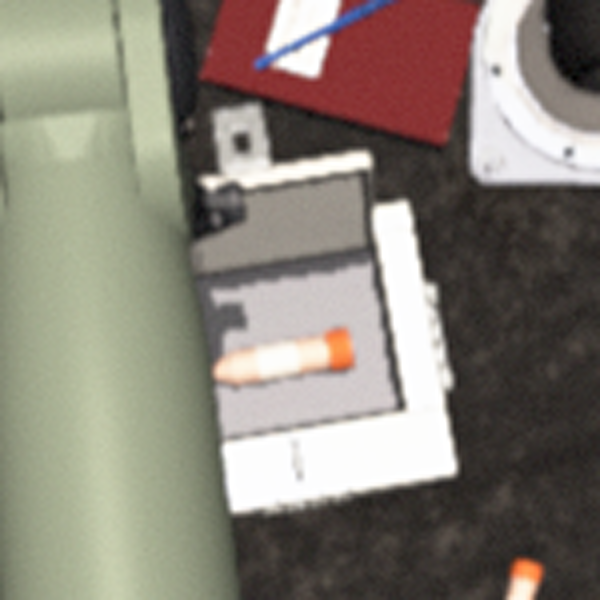

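View pics/s2.png

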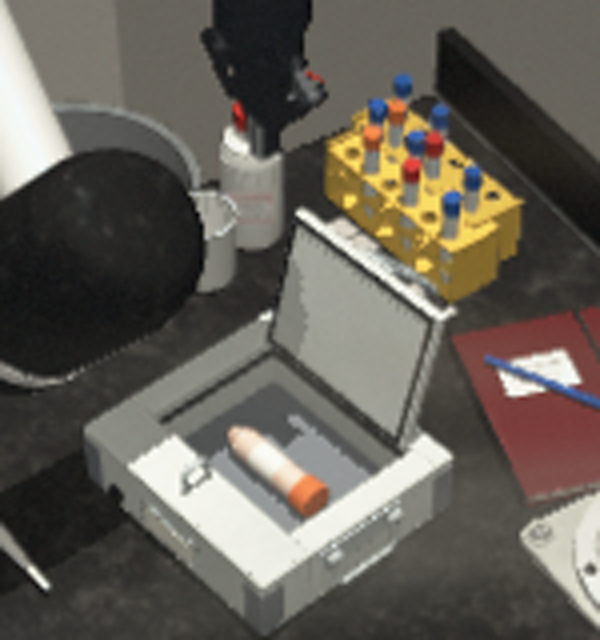

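```bash
python3 - <<'E'
from h import *
q=list(q_down(CH[2])); Y=.066
bot.move_pose(list(chw(.16,Y,.31)),q)
print(bot.move_linear(list(chw(.16,Y,.18)),speed=.2,until_force=6),bot.read_ft_force().round(1),bot.read_clock())
r=.115
for th in (1.55,1.3,1.05,.8,.55,.35,.2,.1):
    d=.012*min(1,th/.8)+.001
    x=.086-r*np.cos(th)+d*np.sin(th);z=.076+r*np.sin(th)+d*np.cos(th)
    h=bot.move_linear(list(chw(x,Y,z)),speed=.13,until_force=25)
    print(round(th,2),h,bot.read_position().round(3),bot.read_ft_force().round(1))
    if h: break
else:
    h=bot.move_linear(list(chw(.086-r,Y,.070)),speed=.03,until_force=12)
    print(h,bot.read_position().round(4),bot.read_ft_force().round(1))
print(bot.read_clock())
save("scene","s3",(190,60,340,220),4)
E
```

```text
False [ 0.2 -0.1  0.2] 13.7167
1.55 False [0.656 0.16  0.193] [ 0.9 -0.1  0. ]
1.3 False [0.627 0.155 0.19 ] [-0.3 -0.  -0.1]
1.05 False [0.6   0.15  0.182] [ 0.4  0.1 -0.4]
0.8 False [0.576 0.146 0.168] [ 1.  -0.   0.6]
0.55 False [0.554 0.142 0.144] [-0.2 -0.4 -0.3]
0.35 False [0.541 0.139 0.122] [0.7 0.7 0.1]
0.2 False [0.535 0.138 0.103] [0.7 0.1 0.9]
0.1 False [0.532 0.138 0.09 ] [-0.3 -0.4  0.3]
True [0.5321 0.1378 0.076 ] [-2.5 -0.1  8.6]
17.3
```

View pics/s3.png

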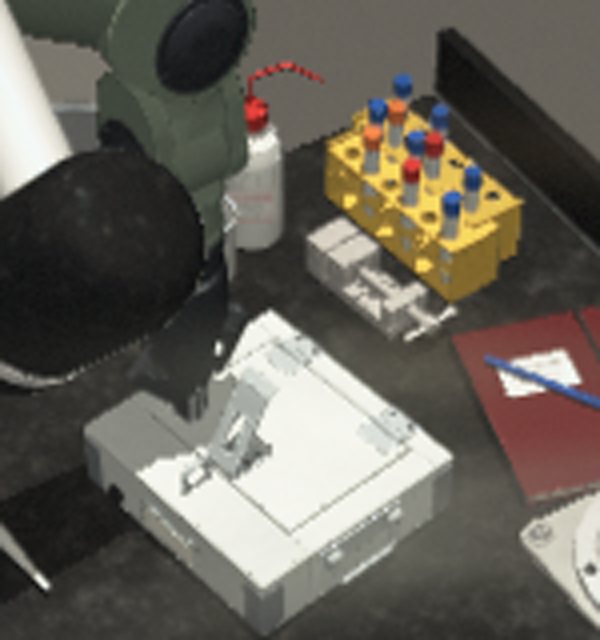

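```bash
python3 - <<'E'
from h import *
q=list(q_down(CH[2]+np.pi/2))
bot.move_linear(list(chw(-.02,.066,.20)),speed=.25)
bot.move_pose(list(chw(.05,0,.20)),q)
print(bot.move_linear(list(chw(.05,0,.125)),speed=.2,until_force=6),bot.read_ft_force().round(1),bot.read_clock())
r=.062
for th in (1.9,1.6,1.3,1.0,.7,.45,.25,.12):
    d=.012*min(1,th/.8)+.003
    x=-.048-r*np.cos(th)+d*np.sin(th);z=.081+r*np.sin(th)+d*np.cos(th)
    h=bot.move_linear(list(chw(x,0,z)),speed=.1,until_force=15)
    print(round(th,2),h,bot.read_position().round(3),bot.read_ft_force().round(1))
    if h: break
else:
    h=bot.move_linear(list(chw(-.048-r,0,.072)),speed=.03,until_force=10)
    print(h,bot.read_position().round(4),bot.read_ft_force().round(1))
print(bot.read_clock())
save("scene","s4",(190,90,340,220),4)
save("top","t4",(190,90,310,240),4)
E
```

```text
False [ 0.  -0.8 -0. ] 20.0
1.9 False [0.559 0.076 0.135] [-0.1 -0.2 -0.3]
1.6 False [0.541 0.072 0.143] [0.1 0.1 0.2]
1.3 False [0.523 0.069 0.145] [ 0.1 -0.6 -0.3]
1.0 False [0.505 0.066 0.141] [ 0.2 -0.4  0.1]
0.7 False [0.487 0.063 0.131] [-0.4  0.2 -0.3]
0.45 False [0.474 0.06  0.117] [0.1 0.9 0.7]
0.25 False [0.467 0.059 0.103] [1.6 0.1 0.5]
0.12 False [0.465 0.059 0.093] [-0.4  0.3  0.9]
True [0.4646 0.0583 0.0796] [-4.1 -0.4 12.6]
23.6
```

View pics/s4.png

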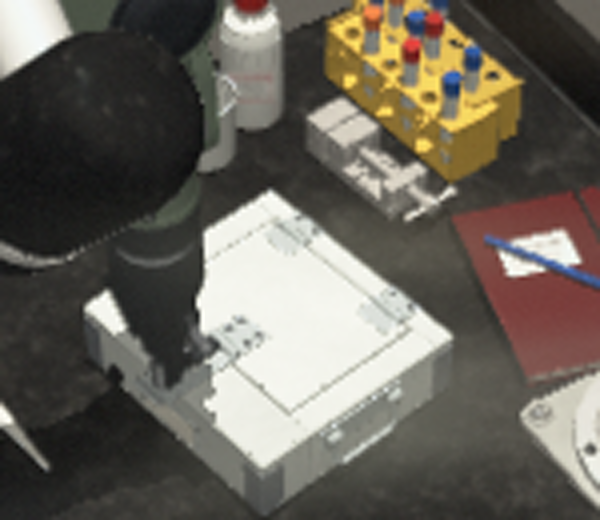

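```bash
python3 - <<'E'
from h import *
p=bot.read_position()
bot.move_linear([p[0],p[1],.2],speed=.25)
a=np.radians(31); q=list(q_down(a)); P=np.array([.4525,-.2928])
bot.move_pose([*P,.12],q)
save("scene","s5",(200,90,310,220),5)
save("top","t5",(190,110,300,230),5)
bot.set_gripper(0.65)
print(bot.read_clock())
print(bot.move_linear([*P,.003],speed=.12,until_force=6),bot.read_position().round(4))
bot.set_gripper(0.0,grasp_force=60)
print(bot.read_gripper_width(),bot.read_position().round(4),bot.read_ft_force().round(1),bot.read_moment().round(2))
bot.move_linear([*P,.10],speed=.15)
print(bot.read_gripper_width(),bot.read_ft_force().round(1),bot.read_clock())
save("scene","s6",(200,210,340,310),5)
save("top","t6",(300,170,420,260),5)
E
```

```text
26.35
False [ 0.453  -0.2932  0.0036]
0.26443472427505504 [ 0.4529 -0.2932  0.0038] [-2.2 -0.3  6.7] [0.17 0.15 0.01]
0.26534053064236857 [-0.2 -0.1 -1.7] 28.6667
```

View pics/s5.png

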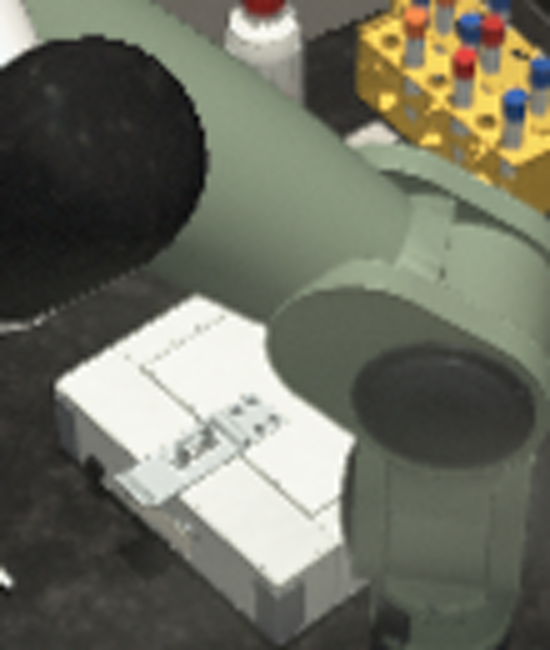

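View pics/s6.png

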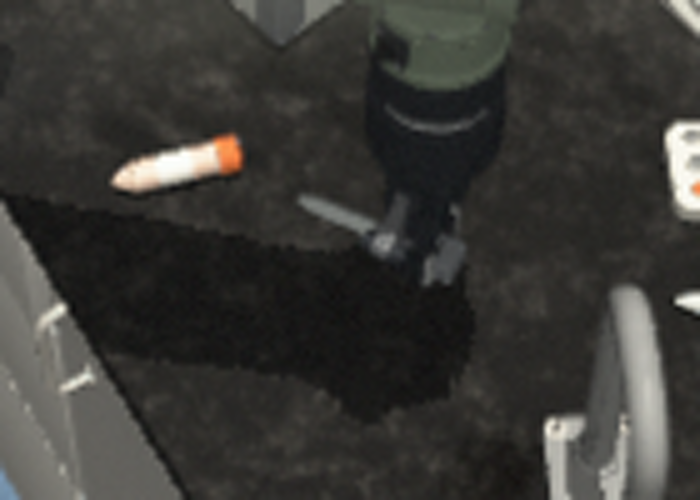

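View pics/t6.png

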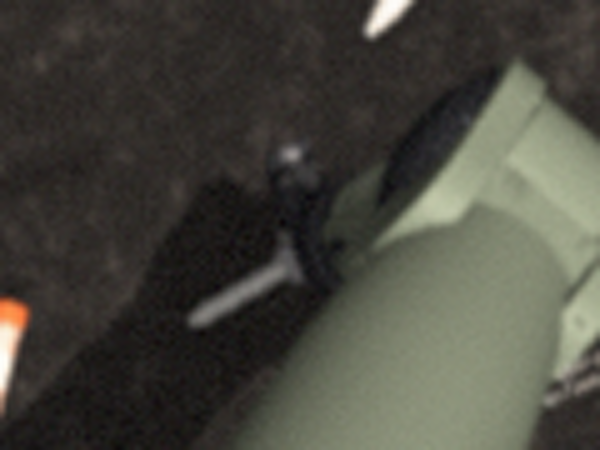

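View pics/t5.png

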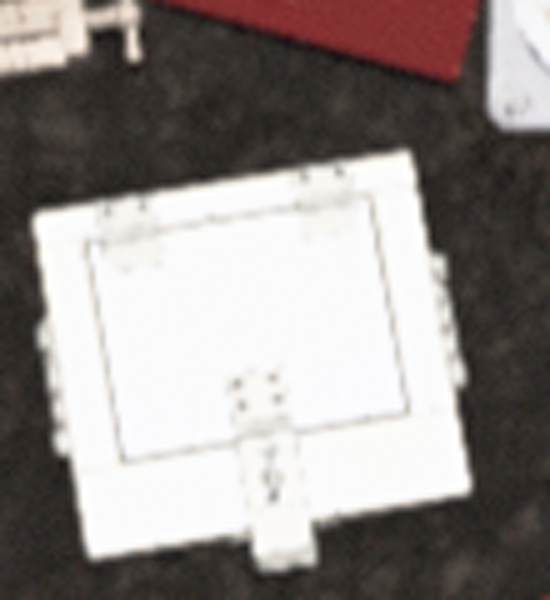

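```bash
python3 - <<'E'
from h import *
p=bot.read_position();print(p.round(4))
print(unproj("scene",[[259.6,249.3],[272.5,256.8]],.105).round(4),unproj("top",[[338.2,234.2],[357,222.9]],.105).round(4))
d=np.radians(121);print("pred tip",p[:2]+.085*np.array([np.cos(d),np.sin(d)]))
E
```

```text
[ 0.4517 -0.2921  0.0987]
[[ 0.4059 -0.2242  0.105 ]
 [ 0.4249 -0.2659  0.105 ]] [[ 0.407  -0.2203  0.105 ]
 [ 0.4414 -0.2777  0.105 ]]
pred tip [ 0.40790732 -0.21924679]
```

```bash
python3 - <<'E'
from h import *
q=list(q_down(CH[2])); X=-.078
bot.move_linear([*bot.read_position()[:2],.16],speed=.2)
bot.move_pose(list(chw(X,-.125,.15)),q)
tgt=chw(X,-.125,.0805)
bot.move_linear(list(tgt),speed=.12,until_force=6)
bot.wait(.2)
p=bot.read_position();print(p.round(4),tgt.round(4),bot.read_clock())
e=np.array([*(tgt-p)[:2],.0813-p[2]]);print("err",e.round(4))
cv=np.array(tgt)+e; bot.move_linear(list(cv),speed=.05); bot.wait(.2)
print((bot.read_position()-tgt).round(4))
save("scene","s7",(210,130,310,210),6)
save("top","t7",(210,160,310,240),6)
print(bot.read_clock())
E
```

```text
[ 0.5164 -0.0601  0.0796] [ 0.5176 -0.0589  0.0805] 30.9833
err [0.0012 0.0011 0.0017]
[0.001  0.0011 0.0014]
31.5417
```

View pics/s7.png

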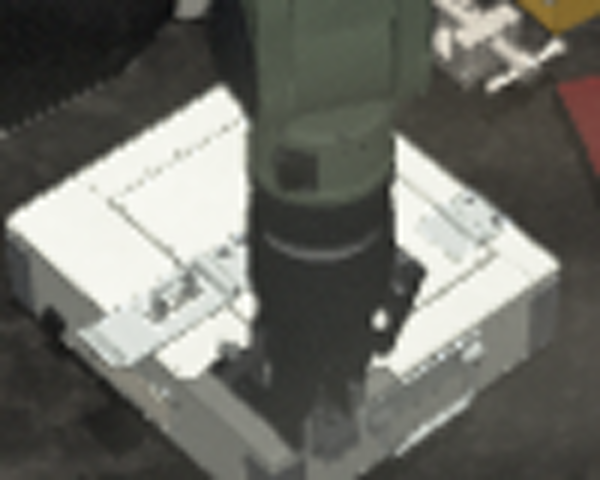

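View pics/t7.png

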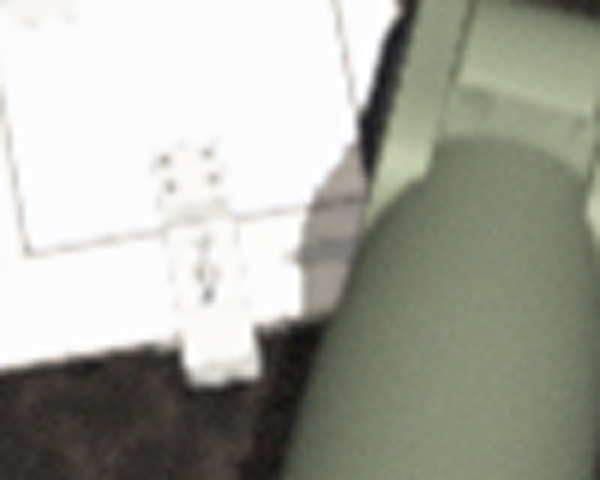

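```bash
python3 - <<'E'
from h import *
rs=np.array([bot.read_position() for _ in range(15)]);p=rs.mean(0);X=-.078
print(p.round(4),rs.std(0).round(4),(p-chw(X,-.125,.0805)).round(4),bot.read_ft_force().round(1),bot.read_clock())
c,s=np.cos(CH[2]),np.sin(CH[2]);yd=np.array([-s,c,0])
cmd=chw(X,-.125,.0815)
f0=np.mean([bot.read_ft_force() for _ in range(8)],0)
bot.move_linear(list(cmd+yd*.0),speed=.05)
h=bot.move_linear(list(cmd+yd*.055),speed=.06,until_force=8)
print(h,bot.read_position().round(4))
if not h:
    h=bot.move_linear(list(cmd+yd*.098),speed=.04,until_force=10)
pp=np.mean([bot.read_position() for _ in range(10)],0)
print(h,pp.round(4),"travel",((pp-cmd)@yd).round(4),(np.mean([bot.read_ft_force() for _ in range(8)],0)-f0).round(1),bot.read_gripper_width(),bot.read_clock())
save("scene","s8",(210,130,310,210),6)
save("top","t8",(210,160,310,240),6)
E
```

```text
[ 0.5186 -0.0578  0.082 ] [0. 0. 0.] [0.001  0.0012 0.0015] [-0.6 -0.4 -1.3] 31.5417
False [ 0.5078 -0.0044  0.0815]
True [0.5013 0.0285 0.0814] travel 0.089 [ 0.1 -1.7  4.5] 0.25990372656267957 33.6833
```

View pics/t8.png

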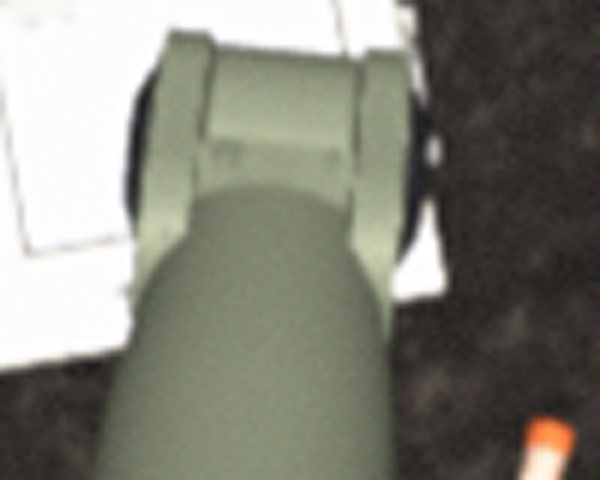

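View pics/s8.png

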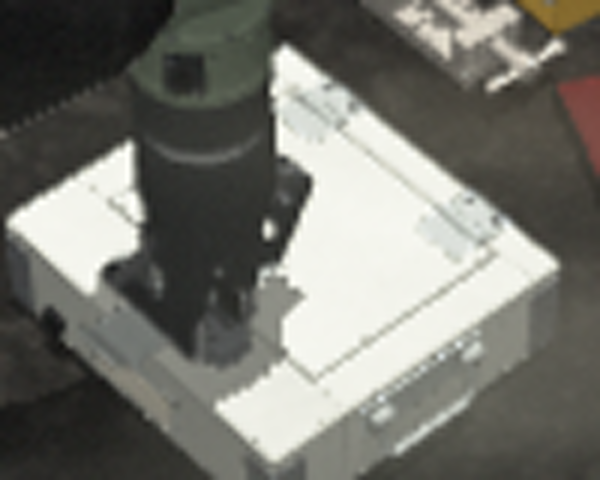

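```bash
python3 - <<'E'
from h import *
p=bot.read_position()
bot.set_gripper(0.5)
bot.wait(.2)
bot.move_linear([p[0],p[1],.2],speed=.15)
bot.move_pose([.40,-.25,.25],list(q_down(CH[2])))
bot.wait(.3)
save("scene","s9",(210,130,310,210),6)
save("top","t9",(210,160,310,240),6)
print(bot.read_clock(),bot.read_ft_force().round(1))
for n in("scene","top"):print(n,[(np.round(d["bbox"],1).tolist(),round(d["confidence"],2)) for d in bot.search_frame(n,"locking_pin")])
for y in (.047,-.018,-.058): print(proj("scene",chw(-.078,y,.085)).round(1),proj("top",chw(-.078,y,.085)).round(1))
E
```

```text
36.8083 [0.5 0.  0.1]
scene [([229.3, 171.6, 19.1, 16.4], 0.6)]
top [([229.3, 201.3, 33.7, 7.7], 0.66)]
[[229.8 171.2]] [[229.3 207.4]]
[[242. 182.]] [[250.2 203.8]]
[[249.7 188.9]] [[263.  201.5]]
```

View pics/t9.png

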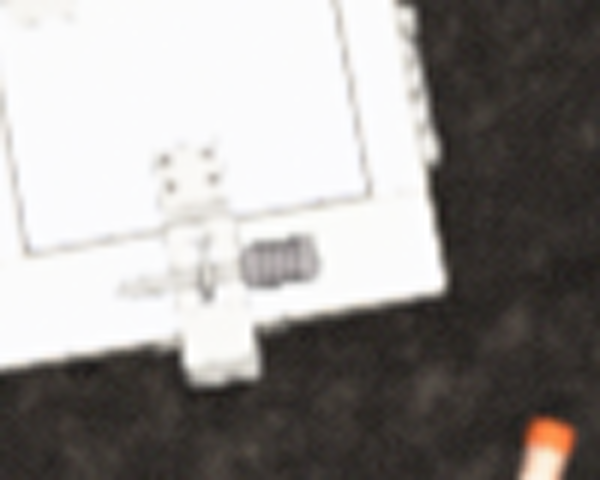

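View pics/s9.png

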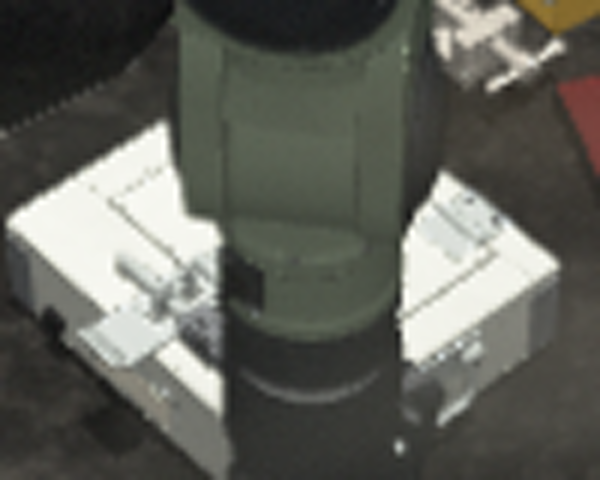

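```bash
python3 - <<'E'
from h import *
bot.move_pose([.25,-.40,.25],list(q_down(CH[2])))
save("scene","s10",(210,130,310,210),6)
save("top","t10",(110,90,410,290),2.66)
print(bot.read_clock())
E
```

```text
37.8667
```

View pics/s10.png

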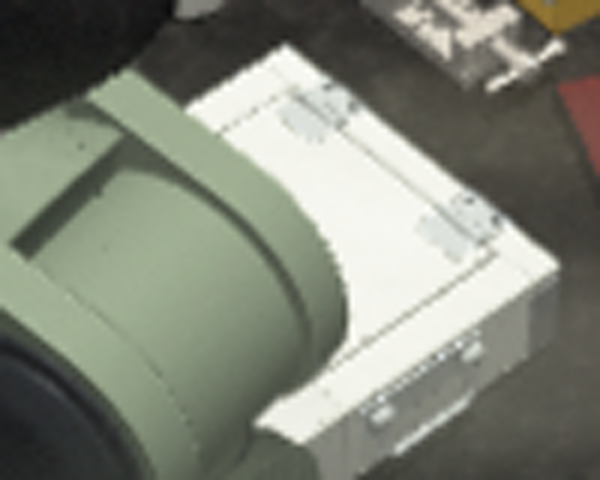

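View pics/t10.png

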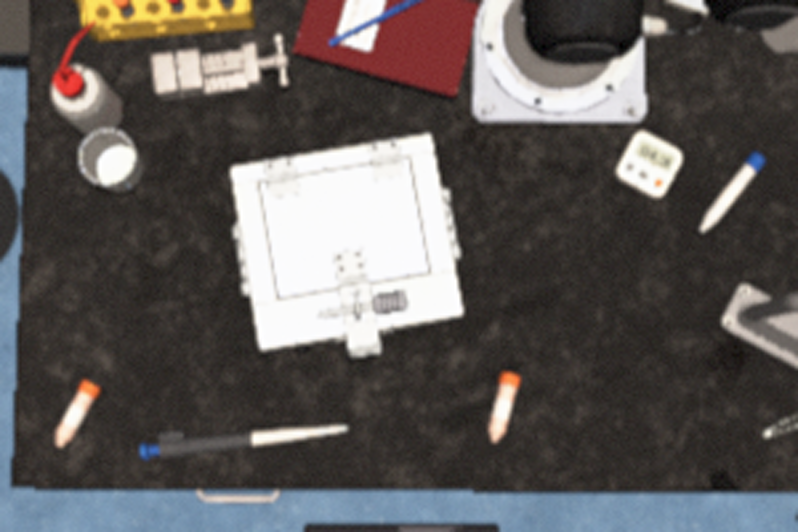

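```bash
python3 - <<'E'
from h import *
bot.goto_joints([1.163, 0.326, -0.193, 1.052, 0, 1.437])
save("scene","s11",(210,140,280,210),8)
print(bot.read_clock())
E
```

```text
41.1833
```

View pics/s11.png

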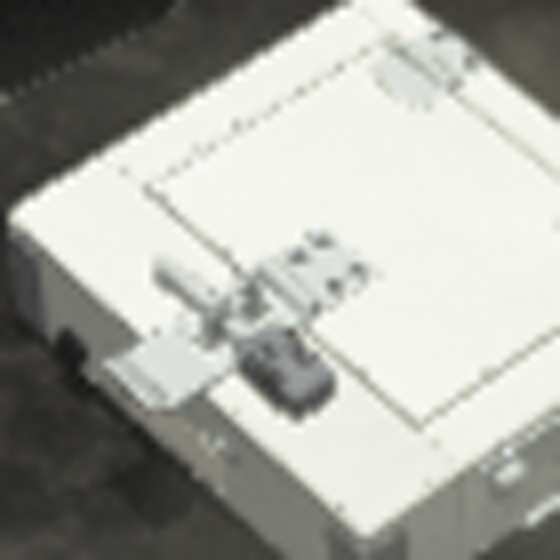

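The scene picture shows the shaft passing through the staple, with its tip at crop (165,265). The grip, at crop (285,370), sits against the hasp's edge, and the hasp and lid lie flat.

```bash
python3 -c "
from cell import bot
bot.close_job();print(bot.read_clock())"
```

```text
the job is handed in; nothing more can be done
the job is handed in; nothing more can be done
```

The job is handed in, at about 41 s of the 72 s allowed. The large orange-capped tube lies in the chest, and the lid is shut. The hasp lies flat over its staple, and the pin is through the loop with its grip against the hasp.

- **Tube:** I saw it lying on the chest floor, along the chest's y axis, before I closed the lid.
- **Lid and hasp:** the final press met the lid at rim height (z 0.076), and the hasp at z 0.080, its height when flat. Later pictures show both still flat.
- **Pin:** I pushed it in until contact, at 89 mm of travel against about 87 mm expected. In the last top view its tip is within about 0.1 pixel of its computed home position. I estimate any gap to the hasp at 2 mm or less, judged from pictures only.
- **Other things:** the beaker, timer and thin tube look unmoved in the last full top view. The arm was clear of everything when I handed in.

One check disagreed: the two cameras placed the chest about 4 mm apart along y, so I used a middle value. That direction is along the pin's axis, and the push to contact took up the difference.

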